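# Draw down a vessel lid evenly with its four hand screws

### The arm

A 6-joint arm with a two-finger parallel gripper is mounted at the origin on the work surface. World frame = base frame: x ahead of the robot, y to its left, z up, the work surface at z = 0. Lengths are in mm, angles in degrees, forces in N, time in s.
With the tool pointing down it reaches from about 400 to 825 mm from the base axis. Payload 7 kg.
Tool frame: the origin (TCP) lies midway between the tips of the shut fingers; the grasp point (between the pads) lies 19 mm behind it; z points along the fingers, x is the direction in which the jaws open and shut, and the axes are right-handed (so a half turn about z gives the same grasp; the last joint's range is limited). The gripper opens to 88 mm and grips with 3 to 60 N. Pads are 19 mm wide; open, the fingers measure 130 mm over their backs; the gripper's body (78 mm by 193 mm) begins 47 mm behind the grasp point.
Start: joints at [-59.754, 20.546, 0.682, 0, -70.136, -16.507], TCP at [160.292, -655.669, 226.561] pointing down, gripper open.
Joint ranges: [-176.03, 176.03], [-82.01, 121.73], [-58.28, 71.71], [-173.87, 95.51], [-174.79, -0.11], [-173.66, 173.66]. Speed limits (degrees/s): [136.94, 136.94, 172.46, 180, 180, 180].

### API

Orientations are given as [roll, pitch, yaw] about the fixed x, y, z axes, in that order (R = Rz(yaw) Ry(pitch) Rx(roll)).
In Python, from workcell import bot gives the robot as it stands. Calls block until the motion is done:
- bot.goto(position, orientation): joint-space move of the TCP to a pose.
- bot.movel(position, frame=None, rate=150): straight line of the TCP; frame=None keeps the orientation; rate is the mean speed in mm/s.
- bot.move_j(angles): joint-space move.
- bot.move_gripper(opening, grasp_force=None): finger opening in mm; grasp_force is the grip in N (None keeps the last); returns when the fingers have stopped.
- bot.dwell(seconds).
- bot.ik(position, orientation): joint angles nearest the present ones, or None.
- bot.get_obs(): the state.
- bot.grab_frame(name): name is "side" or "top"; returns a dict with "pixels" (400x640x3 uint8, red, green, blue), "fx", "fy", "cx", "cy" (pixels), "cam_to_world" (4x4, takes a point from camera to world coordinates). Camera axes: x right, y up, looking along -z (the intrinsics and any distortion apply to the point x, -y, -z); pixel columns grow to the right and rows downward; lengths in mm; the calibration is good to about 2 mm. A picture is of the moment at which its call begins. There is no depth.
A pose or a line that the arm cannot do raises bot.MotionError and nothing moves.
- bot.job_done(): hands the job in, once; it reports no verdict.
The state is a dict: "t": time; "q": joint angles; "dq": joint speeds; "joint_efforts": joint torques, N m; "eef_pos": TCP position; "tool_rot": TCP orientation; "wrist_force": force on the tool from outside, world axes, zero at the start; "wrist_torque": the same for the moment, N m; "grip_width": finger opening in mm.
Only numpy, scipy, OpenCV 4.12 (cv2) and the standard library are available. Lean on these libraries where they do the work, as an engineer would, in place of code of your own. Each camera call takes 0.05 s, during which the arm holds its last target. There are 200 camera calls.

### The job

Close the steel extraction vessel: tighten the lid's four T-bar hand screws clockwise, a little at a time and in criss-cross order (each screw followed by the one opposite), so that the lid goes down without cocking and sits flat. Finish with all four screws snug by feel, none overtightened, then let go; do not lean on the lid and leave the bottles and other things where they are.

Things in the scene. Friction and masses are not known exactly. Their poses are not given: they have to be found in the camera images.
- lid_top (a point): Centre of the top face of the round steel lid, 196 mm across, 12 thick; z is the lid's normal, about 115 mm above the table at the start. In its middle a low sight glass (8 high, 62 across). A springy gasket pushes the lid up against the screws (8 to 22 N in all), so each corner follows its screw down until it meets its seat.
- lid: The same lid, origin at the centre of its underside. It starts 2 to 4.6 mm above its seat, which is level; how much differs each time and cannot be seen, only felt at the screws. It jams when tilted by more than 0.025 rad (1.4 degrees): a screw may lead the opposite one (150 mm away) by at most 3.7 mm of travel, both of two neighbours (106 mm apart) may lead the others by at most 2.6 mm.
- vessel_mid (a point): Point on the axis of the fixed steel vessel, 50 mm above the table; z up. The screws stand round it on a 75 mm radius at 45, 135, 225 and 315 degrees from its x axis. Flange 200 mm across, its top 94 mm above the table; a short capped outlet sticks out low down along -x.
- bar1 (a point): Centre of the black T-bar grip of hand screw 1, at 45 degrees from the vessel's x axis, opposite screw 3 (screws are numbered counter-clockwise from above). All four are alike: bar 50 mm long (its x), 12 wide (its y), 22 tall (z up), on the screw's axis, at any yaw; half a turn looks the same. Clockwise seen from above tightens; 1 rad lowers the bar 3 mm.
- bar2 (a point): Bar centre of hand screw 2 (at 135 degrees, opposite screw 4), like screw 1. Feel: thread friction (0.24 N m) holds a screw where it is left; running down takes 0.24 to 0.28. Once the lid meets its seat there, a spring washer is squeezed and the torque rises by about 0.3 N m per rad. Snug: 0.08 to 0.12 N m over the running torque (washer squeezed 0.5 to 1 mm); at 1.2 mm (0.14 to 0.18 over) it is crushed.
- bar3 (a point): Bar centre of hand screw 3 (at 225 degrees, opposite screw 1), like screw 1. How far: a screw meets its seat after 0.55 to 1.6 rad and is snug 0.3 to 0.5 rad later; 0.5 rad on each, then a second round by feel, is enough. Start heights differ by up to 0.3 mm. Sink with the bar. Torque read at rest is low after a quick turn: end on a slow 0.02 rad, then compare with the same done while running.
- bar4 (a point): Bar centre of hand screw 4 (at 315 degrees, opposite screw 2), like screw 1. Room: the bar's centre is 34 mm above the lid's top face (0.5 to 1.2 mm less when tight), its underside 23 mm; below it the stem is 11 mm thick, and the washers on the lid are 7 high and 24 across. Nothing taller than the bars stands within 100 mm of them.
- amber1: Bystander: small amber bottle, 35 across, 78 tall, origin under its centre; leave alone
- amber2: Bystander: another such amber bottle
- amber3: Bystander: a third such amber bottle
- jar: Bystander: glass jar with a lid, 66 across, 75 tall, origin under its centre
- spare_gasket: Bystander: spare rubber ring lying flat, 90 across, 6 thick
- spatula: Bystander: lab spatula lying on the table, left front
- beaker: Bystander: clear beaker, 64 across, 70 tall, right front

How it is judged (in metres and radians):
On the way, in this order (a step that is already met when the one before it is completed fails the run):
1. two opposite screws are run down part-way (0.4 mm or more each) before the other two are touched (((distance of each of bar1, bar3 from where it was at the start of the episode above 0.0004 m and distance of each of bar2, bar4 from where it was at the start of the episode below 0.0003 m) or (distance of each of bar2, bar4 from where it was at the start of the episode above 0.0004 m and distance of each of bar1, bar3 from where it was at the start of the episode below 0.0003 m))), for 0.1 s.
2. all four screws are run down at least 0.8 mm while none is tight yet (distance of each of bar1, bar2, bar3, bar4 from where it was at the start of the episode above 0.0008 m and z of each of bar1, bar2, bar3, bar4 in the frame of lid_top above 0.0336 m), for 0.1 s.
At the end, for the whole second after the job is handed in: Every screw is snug (its spring washer squeezed 0.5 mm or more against the seated lid, that is its bar 33.5 mm or less above the lid's top face), the lid is flat to 0.004 rad and at rest, and the screws are let go (z of each of bar1, bar2, bar3, bar4 in the frame of lid_top below 0.0335 m and angle between lid_top's own z axis and vertical below 0.004 rad and linear speed of lid below 0.005 m/s); the robot touches nothing.
It fails at once if the lid is cocked by more than 0.025 rad (angle between lid_top's own z axis and vertical above 0.025 rad).
It fails at once if a screw is overtightened (washer squeezed more than 1.2 mm) (z of any of bar1, bar2, bar3, bar4 in the frame of lid_top below 0.0328 m).
It fails at once if the gripper or arm leans on the lid with more than 20 N (contact force between any of the arm, the fingers and lid above 20 N).
It fails at once if a bottle or other bystander is moved by more than 2 cm (distance of any of amber1, amber2, amber3, jar, spare_gasket, spatula, beaker from where it was at the start of the episode above 0.02 m).
It also fails if it takes over 72 s, if anything falls off the work surface, if the arm or the gripper's body presses on something with over 40 N, if the wrist force passes 120 N, or if a joint passes its speed limit or range.

## Working session

There is one attempt and no reset: what is moved stays moved. The work goes in short steps, each a Python script; the robot and the scene stay as the last script left them, time stands still between calls to the robot, and variables do not carry over. Pictures are saved under pics/ and viewed, about 8 in all and at most 12, crops included, and the job is handed in when it is done.

```bash
ls; mkdir -p pics; python3 - <<'E'
from workcell import bot
import cv2,pickle
o=bot.get_obs();print(o)
for n in("top","side"):
    f=bot.grab_frame(n);pickle.dump(f,open(n+".pkl","wb"))
    print(n,[f[k] for k in f if k!="pixels"],list(f))
    cv2.imwrite(f"pics/{n}0.png",f["pixels"][...,::-1])
E
```

```text
pics
{'t': 0.0, 'q': array([-5.97536727e+01,  2.05904365e+01,  6.33160123e-01, -1.90521312e-02,
       -7.01376280e+01, -1.65072864e+01]), 'dq': array([-0.07350967,  0.04306437, -0.11516848,  0.00129644, -0.00226843,
       -0.05941223]), 'joint_efforts': array([ 7.42756620e-04, -5.82722390e+01,  2.93063951e+01,  6.99760839e+00,
        6.91613270e-03, -1.00749439e-04]), 'eef_pos': array([ 160.15986881, -655.20453493,  225.63267762]), 'tool_rot': array([-1.79990204e+02, -9.60820701e-02,  1.03732545e+02]), 'wrist_force': array([-0.26216349,  0.4386081 ,  0.1372219 ]), 'wrist_torque': array([-0.04167677,  0.04132598, -0.01218432]), 'grip_width': 87.88454203188002}
top [484.1598690766954, 484.1598690766954, 322.5115488863747, 200.0162307426439, array([[ 1.84338667e-02,  9.97558117e-01, -6.73646419e-02,
         4.37605309e+02],
       [-9.99826333e-01,  1.82074177e-02, -3.97401508e-03,
         1.48063900e+01],
       [-2.73777483e-03,  6.74261994e-02,  9.97720508e-01,
         1.48000074e+03],
       [ 0.00000000e+00,  0.00000000e+00,  0.00000000e+00,
         1.00000000e+00]])] ['pixels', 'fx', 'fy', 'cx', 'cy', 'cam_to_world']
side [434.54995750384796, 434.54995750384796, 320.1660577020127, 195.01488643370345, array([[-9.66576796e-01,  1.89376522e-01, -1.72817330e-01,
         3.46336138e+02],
       [-2.55626556e-01, -7.63430734e-01,  5.93151396e-01,
         6.28877147e+02],
       [-1.96051134e-02,  6.17503075e-01,  7.86324101e-01,
         9.02148988e+02],
       [ 0.00000000e+00,  0.00000000e+00,  0.00000000e+00,
         1.00000000e+00]])] ['pixels', 'fx', 'fy', 'cx', 'cy', 'cam_to_world']
```

View pics/top0.png

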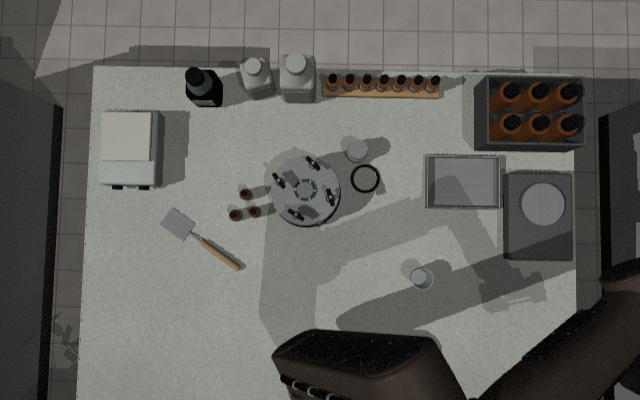

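View pics/side0.png

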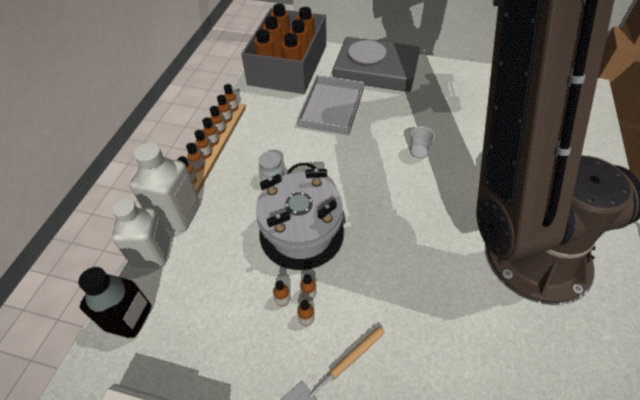

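```bash
cat > vis.py <<'E'
import numpy as np,cv2
def ray(f,u,v,z):
    M=f["cam_to_world"];d=M[:3,:3]@np.array([(u-f["cx"])/f["fx"],-(v-f["cy"])/f["fy"],-1.]);o=M[:3,3]
    return (o+d*(z-o[2])/d[2])
def proj(f,p):
    M=f["cam_to_world"];c=M[:3,:3].T@(np.asarray(p)-M[:3,3]);return np.array([f["cx"]+f["fx"]*c[0]/-c[2],f["cy"]-f["fy"]*c[1]/-c[2]])
E
python3 - <<'E'
import pickle,cv2,numpy as np
from vis import *
W=[]
for n,(a,b,c,d),th in(("top",(265,345,145,235),45),("side",(250,350,165,235),45)):
    f=pickle.load(open(n+".pkl","rb"));g=f["pixels"].max(2)
    m=np.zeros_like(g);m[c:d,a:b]=(g[c:d,a:b]<th)*255
    k,l,s,ce=cv2.connectedComponentsWithStats(m)
    for i in range(1,k):
        if s[i,4]<15: continue
        ys,xs=np.where(l==i);u,v=ce[i]
        P=np.array([ray(f,x,y,152)[:2] for x,y in zip(xs,ys)]);C=P.mean(0)
        w,V=np.linalg.eigh(np.cov((P-C).T));e=V[:,1]
        r=cv2.minAreaRect(P.astype(np.float32))
        print(n,s[i],ce[i].round(1),"xy@152",C.round(1),"yaw",np.degrees(np.arctan2(e[1],e[0])).round(1)%180,"sd",np.sqrt(w).round(1))
    im=cv2.resize(f["pixels"][c:d,a:b,::-1],None,fx=5,fy=5,interpolation=cv2.INTER_CUBIC)
    mm=cv2.resize(m[c:d,a:b],None,fx=5,fy=5,interpolation=0)
    cs,_=cv2.findContours(mm,0,2);cv2.drawContours(im,cs,-1,(0,255,0),1);W.append(im)
h=max(i.shape[0] for i in W)
im=np.hstack([cv2.copyMakeBorder(i,0,h-i.shape[0],0,0,0) for i in W])
cv2.imwrite("pics/crop1.png",cv2.resize(im,(800,int(h*800/im.shape[1]))))
E
```

```text
top [306 156  14  15  67] [312.8 163.1] xy@152 [629.   48.8] yaw 47.0 sd [ 3.8 15.1]
top [272 173   7   8  25] [275. 176.] xy@152 [591.2 152.5] yaw 34.19999999999999 sd [3.2 5.5]
top [278 179   8  10  38] [281.5 183.6] xy@152 [570.7 134. ] yaw 28.69999999999999 sd [4.1 6.9]
top [326 189   9  17  66] [330.  196.8] xy@152 [ 5.366e+02 -2.000e-01] yaw 19.19999999999999 sd [ 3.8 14.7]
top [322 190  19  34  72] [332.7 209.8] xy@152 [500.8  -8.3] yaw 150.5 sd [ 4.3 30.4]
top [288 209   7   7  26] [291.  211.6] xy@152 [493.9 106.1] yaw 51.1 sd [3.  5.6]
top [296 212   8   9  38] [299.7 216.5] xy@152 [480.9  81.9] yaw 42.19999999999999 sd [4.  6.4]
top [300 223  18   4  22] [309.7 225.4] xy@152 [457.  54.] yaw 97.9 sd [ 1.5 15.3]
side [288 165  11   8  23] [292.1 168.3] xy@152 [594.2   2.9] yaw 61.8 sd [1.7 9.3]
side [306 165  20  12 111] [314.1 172.7] xy@152 [541.4   3.6] yaw 166.3 sd [ 8.3 13.8]
side [261 175  20  14 139] [270.3 181.8] xy@152 [630.1  53.4] yaw 49.0 sd [ 5.9 14.4]
side [318 200  18  19 146] [326.3 209.5] xy@152 [488.3  97.8] yaw 62.7 sd [ 5.2 15.6]
side [267 208  24  18 169] [279.2 218.2] xy@152 [579.3 144.1] yaw 47.0 sd [ 6. 16.]
side [336 224   7  11  42] [339.9 230.8] xy@152 [447.8 143.7] yaw 86.5 sd [3.1 6.9]
```

View pics/crop1.png

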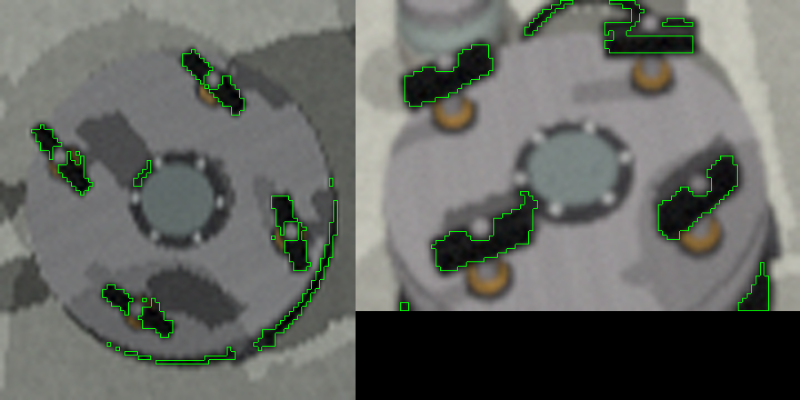

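```bash
python3 - <<'E'
import pickle,cv2,numpy as np,json
from vis import *
from workcell import bot
G=dict(A=(629,49),B=(580,142),C=(536,0),D=(487,93))
out={}
for n,zc in(("top",157),("side",149)):
    f=pickle.load(open(n+".pkl","rb"));g=f["pixels"].max(2)
    for k,c in G.items():
        u0,v0=proj(f,(*c,155));H=14
        m=np.zeros_like(g);cv2.circle(m,(int(round(u0)),int(round(v0))),13,255,-1)
        if n=="side" and k=="C": m[:170]=0
        m[g>=45]=0
        kk,l,s,ce=cv2.connectedComponentsWithStats(m)
        for i in range(1,kk):
            if s[i,4]<15:m[l==i]=0
        ys,xs=np.where(m>0);w=(70-g[ys,xs].astype(float))
        P=np.array([ray(f,x,y,zc)[:2] for x,y in zip(xs,ys)])
        r=cv2.minAreaRect(P.astype(np.float32));C=P.mean(0)
        e=np.linalg.eigh(np.cov((P-C).T))[1][:,1]; ya=np.degrees(np.arctan2(e[1],e[0]))%180
        print(n,k,len(xs),C.round(1),np.round(r[0],1),"yaw",ya.round(1),np.round(r[1],0))
        if n=="top": out[k]=[*np.array(r[0])*.5+C*.5,ya]
P=np.array([out[k][:2] for k in "ABDC"]);c=P.mean(0)
a=np.unwrap([np.arctan2(*(p-c)[::-1]) for p in P])
a0=np.mean(a-np.arange(4)*np.pi/2)
F=np.array([c+75*np.array([np.cos(a0+i*np.pi/2),np.sin(a0+i*np.pi/2)]) for i in range(4)])
print("centre",c,"a0",np.degrees(a0));print(np.c_[P,F].round(1))
res={}
for i,k in enumerate("ABDC"):
    y=out[k][2];res[k]=[*F[i],y]
    for t in(y-90,y+90,):
        qs=[bot.ik([*F[i],131],[180,0,t+d]) for d in(0,-60,-110)]
        print(k,round(y,1),t,[None if q is None else np.round(q).astype(int).tolist() for q in qs])
json.dump(res,open("bars.json","w"))
E
```

```text
top A 67 [628.2  48.6] [630.   48.2] yaw 47.0 [49. 14.]
top B 63 [578.3 140.8] [580.5 141.3] yaw 40.7 [49. 16.]
top C 97 [533.3  -7.5] [530.3  -8.6] yaw 30.8 [55. 38.]
top D 64 [486.   91.5] [488.3  91.6] yaw 60.0 [48. 17.]
side A 139 [631.2  51.1] [630.9  50.4] yaw 49.0 [51. 22.]
side B 167 [580.2 142.2] [579.2 140.7] yaw 46.7 [56. 26.]
side C 94 [540.2   4.2] [538.8   1.2] yaw 3.9 [44. 18.]
side D 145 [488.8  95.5] [488.4  93.1] yaw 62.5 [55. 19.]
centre [556.85394519  68.24409888] a0 -17.307884154585565
[[629.1  48.4 628.5  45.9]
 [579.4 141.1 579.2 139.8]
 [487.1  91.5 485.2  90.6]
 [531.8  -8.  534.5  -3.4]]
A 47.0 -43.045899777777954 [[22, 21, -12, 0, -57, 115], [22, 21, -12, 0, -57, 55], [22, 21, -12, 0, -57, 5]]
A 47.0 136.95410022222205 [[22, 21, -12, 0, -57, -65], [22, 21, -12, 0, -57, -125], None]
B 40.7 -49.28205435479569 [[32, 18, -17, 0, -55, 98], [32, 18, -17, 0, -55, 38], [32, 18, -17, 0, -55, -12]]
B 40.7 130.7179456452043 [[32, 18, -17, 0, -55, -82], [32, 18, -17, 0, -55, -142], [32, 18, -17, 0, -55, 168]]
D 60.0 -30.017049930046454 [[33, 9, -29, 0, -52, 117], [33, 9, -29, 0, -52, 57], [33, 9, -29, 0, -52, 7]]
D 60.0 149.98295006995355 [[33, 9, -29, 0, -52, -63], [33, 9, -29, 0, -52, -123], [33, 9, -29, 0, -52, -173]]
C 30.8 -59.19683696040312 [[21, 12, -25, 0, -53, 100], [21, 12, -25, 0, -53, 40], [21, 12, -25, 0, -53, -10]]
C 30.8 120.80316303959688 [[21, 12, -25, 0, -53, -80], [21, 12, -25, 0, -53, -140], [21, 12, -25, 0, -53, 170]]
```

```bash
cat > h.py <<'E'
import numpy as np,json
from workcell import bot
B={"A":[629.6,49,47.5],"B":[579.6,141.3,42.5],"D":[487.8,92.2,61.5],"C":[537.2,-.5,18]}
try: S=json.load(open("state.json"))
except Exception: S={k:dict(yaw=v[2]-90,z=131.,turn=0.,x=v[0],y=v[1]) for k,v in B.items()}
def save(): json.dump(S,open("state.json","w"))
def yaw(): return bot.get_obs()["tool_rot"][2]
def rd(tag=""):
    o=bot.get_obs();print(tag,"t%.2f"%o["t"],"p",o["eef_pos"].round(1),"yaw %.2f"%o["tool_rot"][2],"F",o["wrist_force"].round(1),"T",o["wrist_torque"].round(3),"w %.1f"%o["grip_width"]);return o
def grasp(k,hover=174):
    s=S[k]
    p=bot.get_obs()["eef_pos"]
    if p[2]>185 : bot.goto([s["x"],s["y"],hover],[180,0,s["yaw"]])
    else: bot.movel([s["x"],s["y"],hover],[180,0,s["yaw"]],rate=150)
    bot.move_gripper(36,45)
    bot.movel([s["x"],s["y"],s["z"]],[180,0,s["yaw"]],rate=80)
    rd(k+" pre");bot.move_gripper(0,45);return rd(k+" grip")
def turn(k,a,w=1.):   # a rad clockwise at w rad/s, sinking 3 mm/rad
    s=S[k];s["yaw"]-=np.degrees(a);s["z"]-=3*a;s["turn"]+=a
    bot.movel([s["x"],s["y"],s["z"]],[180,0,s["yaw"]],rate=3*w);save()
def release(hover=174):
    bot.move_gripper(36);p=bot.get_obs()["eef_pos"];bot.movel([p[0],p[1],hover],rate=120);rd("up")
E
python3 - <<'E'
from h import *
grasp("A")
turn("A",.1,.5);rd()
E
```

```text
A pre t4.77 p [629.8  49.  131.1] yaw -42.49 F [ 0.1 -1.3  0.3] T [-0.096  0.011  0.03 ] w 36.2
A grip t5.29 p [629.4  49.4 131.3] yaw -42.51 F [-3.1  3.4  3.6] T [ 0.956  1.353 -0.17 ] w 11.7
 t5.54 p [629.2  49.5 131.1] yaw -48.25 F [-4.5  4.2  4.4] T [ 1.23   1.636 -0.056] w 12.0
```

```bash
python3 - <<'E'
from h import *
S["A"]["x"]-=.6;S["A"]["y"]+=.6
for a,w in((.2,.6),(.02,.1),(.02,.1),(.1,.6),(.02,.1),(.02,.1),(.02,.1)):
    turn("A",a,w);rd(a)
bot.dwell(.2);rd("dwell")
E
```

```text
0.2 t6.04 p [629.   49.9 130.5] yaw -59.55 F [-4.5  3.1  5.7] T [1.089 1.56  0.026] w 11.6
0.02 t6.29 p [628.9  49.9 130.4] yaw -60.69 F [-4.   2.9  5.7] T [1.179 1.618 0.194] w 12.1
0.02 t6.54 p [628.9  49.9 130.4] yaw -61.83 F [-4.4  3.9  5.3] T [1.27  1.704 0.219] w 12.0
0.1 t6.79 p [628.9  50.1 130.1] yaw -67.61 F [-5.4  3.8  5.9] T [ 1.581  1.888 -0.034] w 11.8
0.02 t7.04 p [628.8  50.1 130.1] yaw -68.70 F [-5.   4.3  6.5] T [1.564 1.967 0.208] w 11.1
0.02 t7.29 p [628.8  50.2 130. ] yaw -69.85 F [-5.3  4.9  6.9] T [1.679 1.969 0.24 ] w 11.5
0.02 t7.54 p [628.8  50.2 129.9] yaw -71.00 F [-5.   5.   6.8] T [1.775 1.982 0.217] w 11.5
dwell t7.74 p [628.8  50.2 129.9] yaw -70.99 F [-5.3  4.9  6.2] T [1.766 2.029 0.201] w 11.4
```

```bash
cat >> h.py <<'E'
def recentre(k,o,g=8.):
    d=np.clip(o["wrist_force"][:2]/g,-.8,.8);S[k]["x"]+=d[0];S[k]["y"]+=d[1]
E
python3 - <<'E'
from h import *
S["A"]["x"],S["A"]["y"]=628.5,50.4
for k in "BCD": S[k]["x"]-=.7;S[k]["y"]+=.9
release()
for k in "DBC":
    o=grasp(k);recentre(k,o)
    for a,w in((.1,.6),(.34,1),(.02,.1),(.02,.1),(.02,.1)):
        turn(k,a,w);o=rd(a)
    recentre(k,o);release()
save()
E
```

```text
up t8.93 p [628.8  49.6 173.8] yaw -71.16 F [-0.2 -0.1 -0.9] T [-0.143  0.173 -0.045] w 35.8
D pre t10.97 p [487.4  93.2 131.2] yaw -28.49 F [-0.5 -0.9  1.1] T [-0.155  0.034  0.015] w 35.9
D grip t11.50 p [486.7  93.4 131.3] yaw -28.53 F [-3.5  2.9  4.9] T [ 0.945  1.698 -0.262] w 11.4
0.1 t11.87 p [486.5  93.5 131.1] yaw -34.13 F [-3.8  1.   6.4] T [0.298 1.51  0.067] w 11.9
0.34 t12.36 p [486.2  93.8 130. ] yaw -53.63 F [-6.4  4.1  6. ] T [ 1.242  2.559 -0.025] w 11.7
0.02 t12.61 p [486.2  93.8 130. ] yaw -54.75 F [-6.9  3.7  7.7] T [1.269 2.587 0.224] w 11.9
0.02 t12.86 p [486.1  93.8 129.9] yaw -55.89 F [-6.3  4.1  8.3] T [1.272 2.648 0.232] w 11.7
0.02 t13.11 p [486.1  93.8 129.9] yaw -57.04 F [-7.6  4.9  8.4] T [1.411 2.773 0.214] w 11.6
up t14.29 p [486.5  93.4 173.7] yaw -57.16 F [-0.6 -0.  -0.4] T [-0.177  0.142 -0.034] w 35.7
B pre t16.04 p [579.1 142.3 131.1] yaw -47.49 F [-0.7  0.2  1.3] T [-0.083  0.099  0.019] w 36.1
B grip t16.57 p [578.7 142.6 131.4] yaw -47.51 F [-4.2  3.4  4.4] T [ 0.958  1.486 -0.238] w 11.6
0.1 t16.96 p [578.4 142.8 131.1] yaw -53.14 F [-5.3  2.2
[... 571 characters left out ...]
 0.1 -0.4] T [-0.108  0.134 -0.029] w 35.9
C grip t21.95 p [536.5   0.8 131.3] yaw -72.00 F [-1.4  3.6  3.1] T [ 1.381  0.997 -0.174] w 11.8
0.1 t22.29 p [536.5   1.  131. ] yaw -77.61 F [-2.   2.   4.5] T [0.877 0.859 0.056] w 11.7
0.34 t22.78 p [536.5   1.2 130. ] yaw -97.14 F [-2.5  4.5  5.4] T [ 1.52   1.138 -0.038] w 11.6
0.02 t23.03 p [536.5   1.2 129.9] yaw -98.26 F [-3.9  4.9  5.3] T [1.569 1.192 0.182] w 11.5
0.02 t23.28 p [536.5   1.2 129.9] yaw -99.40 F [-2.9  4.8  5.5] T [1.573 1.206 0.152] w 11.7
0.02 t23.53 p [536.5   1.2 129.9] yaw -100.55 F [-2.9  5.3  5.8] T [1.647 1.24  0.18 ] w 12.1
up t24.72 p [536.1   0.9 173.7] yaw -100.66 F [0.1 0.2 0.2] T [-0.037  0.173 -0.027] w 36.7
```

```bash
cat >> h.py <<'E'
def tz(n=8): return np.array([bot.get_obs()["wrist_torque"][2] for _ in range(n)])
def slow(k,a=.03,w=.12):
    turn(k,a,w);v=tz();o=bot.get_obs();print("%s turn %.3f t %.2f Tz %.3f sd %.3f F %s"%(k,S[k]["turn"],o["t"],v.mean(),v.std(),o["wrist_force"].round(0)));return v.mean()
E
python3 - <<'E'
from h import *
o=grasp("A");recentre("A",o)
slow("A",.03);slow("A",.02,.1);b=slow("A",.02,.1)
while S["A"]["turn"]<.85:
    turn("A",.09,.6);slow("A",.02,.1);v=slow("A",.02,.1)
    if v>b+.04: break
E
```

```text
A pre t26.49 p [628.8  50.4 129.6] yaw -71.14 F [ 0.   0.5 -0.8] T [-0.088  0.147 -0.004] w 36.0
A grip t27.02 p [628.6  50.4 129.8] yaw -71.14 F [0.  0.6 1.5] T [-0.037  0.221  0.122] w 11.9
A turn 0.530 t 27.27 Tz 0.120 sd 0.000 F [-1. -1.  3.]
A turn 0.550 t 27.52 Tz 0.086 sd 0.000 F [-1.  1.  3.]
A turn 0.570 t 27.77 Tz 0.234 sd 0.000 F [-2.  1.  4.]
A turn 0.680 t 28.27 Tz 0.171 sd 0.000 F [-1.  2.  6.]
A turn 0.700 t 28.52 Tz 0.192 sd 0.000 F [-2.  1.  5.]
A turn 0.810 t 29.02 Tz 0.151 sd 0.000 F [-2.  2.  5.]
A turn 0.830 t 29.27 Tz 0.168 sd 0.000 F [-2.  3.  5.]
A turn 0.940 t 29.77 Tz 0.247 sd 0.000 F [-3.  4.  7.]
A turn 0.960 t 30.02 Tz 0.207 sd 0.000 F [-2.  3.  6.]
```

```bash
cat >> h.py <<'E'
def tz(n=6):
    v=[]
    for _ in range(n): v.append(bot.get_obs()["wrist_torque"][2]);bot.dwell(.02)
    return np.array(v)
E
python3 - <<'E'
from h import *
slow("A",.02,.1)
while S["A"]["turn"]<1.36:
    turn("A",.08,.6);v=slow("A",.03,.12)
    if v>.26: break
E
```

```text
A turn 0.980 t 30.37 Tz 0.210 sd 0.029 F [-2.  4.  7.]
A turn 1.090 t 30.97 Tz 0.213 sd 0.029 F [-3.  6.  8.]
A turn 1.200 t 31.57 Tz 0.247 sd 0.031 F [-4.  6.  8.]
A turn 1.310 t 32.17 Tz 0.232 sd 0.021 F [-4.  7.  9.]
A turn 1.420 t 32.77 Tz 0.283 sd 0.045 F [-4.  8. 10.]
```

```bash
python3 - <<'E'
from h import *
rd();print(S["A"])
for i in range(3):
    v=slow("A",.03,.12)
    if v>.31: break
rd()
E
```

```text
t32.77 p [629.   52.1 127.8] yaw -123.78 F [-3.9  8.3 10.2] T [2.892 1.745 0.234] w 11.6
{'yaw': -123.86000690857699, 'z': 126.73999999999992, 'turn': 1.4200000000000006, 'x': 628.5021597041992, 'y': 50.47388840470309}
A turn 1.450 t 33.12 Tz 0.276 sd 0.025 F [-3.  8. 11.]
A turn 1.480 t 33.47 Tz 0.302 sd 0.020 F [-5.  8. 11.]
A turn 1.510 t 33.82 Tz 0.311 sd 0.029 F [-5.  7. 11.]
 t33.82 p [629.1  52.3 127.6] yaw -128.93 F [-4.7  7.4 10.7] T [3.017 1.747 0.303] w 11.7
```

```bash
sed -i 's/move_gripper(36/move_gripper(26/g; s/rate=80/rate=150/; s/rate=120/rate=250/; s/hover=174/hover=168/g; s/rate=150)\n    bot.move_g/&/' h.py
cat >> h.py <<'E'
def rc(k,g=10.):
    f=bot.get_obs()["wrist_force"]/g
    for i,c in enumerate("xyz"): S[k][c]+=float(np.clip(f[i],-.6,.6))
def go(k):
    grasp(k);rc(k);turn(k,.10,.6);b=[]
    rc(k)
    for i in range(2):
        turn(k,.13,.8);rc(k);b.append(slow(k,.04,.15));
    print(k,"base",np.mean(b))
    while S[k]["turn"]<1.2:
        turn(k,.07,.6);rc(k);v=slow(k,.03,.12)
        if v>np.mean(b)+.07: break
    rd()
E
python3 - <<'E'
from h import *
S["A"]["x"],S["A"]["y"]=630.5,51.2; A=630.5
release();go("D")
E
```

```text
up t34.66 p [629.4  50.4 169.7] yaw -129.02 F [-0.4 -0.6 -0.4] T [ 0.008  0.214 -0.007] w 26.1
D pre t36.69 p [485.8  93.8 129.4] yaw -57.15 F [0.3 0.7 0.3] T [-0.09   0.032 -0.034] w 25.8
D grip t37.09 p [486.4  94.3 130.3] yaw -57.14 F [-0.   0.5  3.8] T [-0.035  0.279 -0.062] w 11.8
D turn 0.770 t 37.98 Tz 0.150 sd 0.025 F [1. 1. 1.]
D turn 0.940 t 38.63 Tz 0.160 sd 0.025 F [ 1.  2. -1.]
D base 0.1546618790545622
D turn 1.040 t 39.23 Tz 0.163 sd 0.034 F [ 1.  1. -1.]
D turn 1.140 t 39.83 Tz 0.209 sd 0.031 F [0. 1. 1.]
D turn 1.240 t 40.44 Tz 0.221 sd 0.031 F [ 1. -0. -1.]
 t40.44 p [486.2  95.1 128.7] yaw -99.46 F [ 1.4 -0.3 -0.5] T [-0.101 -0.569  0.245] w 11.9
```

```bash
python3 - <<'E'
from h import *
for i in range(4):
    v=slow("D",.035,.14)
    if v>.262: break
E
```

```text
D turn 1.275 t 40.79 Tz 0.175 sd 0.055 F [ 3. -1. -1.]
D turn 1.310 t 41.14 Tz 0.203 sd 0.018 F [ 2. -1. -2.]
D turn 1.345 t 41.49 Tz 0.211 sd 0.026 F [ 2. -0. -0.]
D turn 1.380 t 41.84 Tz 0.220 sd 0.043 F [ 1. -0. -0.]
```

```bash
python3 - <<'E'
from h import *
for i in range(4):
    v=slow("D",.045,.16)
    if v>.30: break
rd()
E
```

```text
D turn 1.425 t 42.19 Tz 0.172 sd 0.023 F [ 1. -0.  2.]
D turn 1.470 t 42.54 Tz 0.195 sd 0.024 F [1. 0. 3.]
D turn 1.515 t 42.89 Tz 0.225 sd 0.019 F [0. 1. 6.]
D turn 1.560 t 43.24 Tz 0.237 sd 0.028 F [-1.  1.  5.]
 t43.24 p [486.3  95.4 128.1] yaw -117.81 F [-1.2  0.9  5.3] T [0.309 0.272 0.182] w 11.7
```

```bash
python3 - <<'E'
from h import *
print(S["D"])
for i in range(2): v=slow("D",.02,.1)
rd();q=bot.get_obs();print(q["joint_efforts"].round(3))
E
```

```text
{'yaw': -117.88141604040842, 'z': 127.8529725818737, 'turn': 1.5599999999999998, 'x': 486.17015213686466, 'y': 95.25035134962384}
D turn 1.580 t 43.59 Tz 0.318 sd 0.028 F [-1.  1.  6.]
D turn 1.600 t 43.94 Tz 0.311 sd 0.033 F [-0.  1.  6.]
 t43.94 p [486.4  95.5 128.1] yaw -120.09 F [-0.3  0.9  6.3] T [0.388 0.382 0.323] w 11.8
[-9.0800e-01 -3.4351e+01  2.2153e+01  5.0180e+00  1.1000e-02 -3.1300e-01]
```

```bash
cat >> h.py <<'E'
def meas(k):
    turn(k,.02,.1);a=bot.get_obs();turn(k,.02,.1);T=[];J=[]
    for _ in range(5):
        o=bot.get_obs();T.append(o["wrist_torque"][2]);J.append(o["joint_efforts"][5]);bot.dwell(.02)
    print("%s turn %.3f t %.2f Tz %.3f J6 %.3f+-%.3f (first %.3f %.3f) F %s"%(k,S[k]["turn"],o["t"],np.mean(T),np.mean(J),np.std(J),a["wrist_torque"][2],a["joint_efforts"][5],o["wrist_force"].round(0)))
    return np.mean(T),-np.mean(J)
def go2(k):
    grasp(k);rc(k);turn(k,.15,.8);rc(k);turn(k,.2,.9);rc(k);b=meas(k)
    turn(k,.15,.8);rc(k);turn(k,.15,.8);rc(k);m=meas(k)
    while S[k]["turn"]<1.38 and m[1]-b[1]<.06:
        turn(k,.06,.3);m=meas(k)
E
python3 - <<'E'
from h import *
release();go2("B")
E
```

```text
up t44.77 p [486.8  95.6 169.4] yaw -120.17 F [-0.6  0.8 -0.5] T [-0.081  0.197 -0.003] w 26.0
B pre t46.32 p [577.5 143.2 129.6] yaw -76.14 F [-0.1  0.4  0.8] T [-0.099  0.056  0.001] w 26.0
B grip t46.72 p [578.1 144.  130.5] yaw -76.13 F [-0.7  2.6  4.9] T [0.716 0.69  0.006] w 11.4
B turn 0.890 t 48.00 Tz 0.213 J6 -0.231+-0.024 (first 0.168 -0.264) F [3. 5. 0.]
B turn 1.230 t 49.37 Tz 0.280 J6 -0.291+-0.024 (first 0.252 -0.306) F [2. 5. 0.]
```

```bash
python3 - <<'E'
from h import *
meas("B")
E
```

```text
B turn 1.270 t 49.95 Tz 0.259 J6 -0.301+-0.024 (first 0.261 -0.336) F [3. 5. 0.]
```

```bash
python3 - <<'E'
from h import *
turn("B",.03,.15);meas("B")
E
```

```text
B turn 1.340 t 50.78 Tz 0.274 J6 -0.317+-0.024 (first 0.262 -0.352) F [1. 7. 2.]
```

```bash
python3 - <<'E'
from h import *
meas("B");release();go2("C")
E
```

```text
B turn 1.380 t 51.37 Tz 0.311 J6 -0.327+-0.024 (first 0.269 -0.362) F [3. 5. 4.]
up t52.22 p [578.2 145.7 169.7] yaw -126.56 F [-0.  -0.1 -1. ] T [-0.022  0.223  0.038] w 26.0
C pre t53.99 p [535.9   1.5 129.4] yaw -100.62 F [ 1.3 -0.4  0.3] T [-0.056  0.146  0.025] w 26.0
C grip t54.39 p [536.5   1.5 130.4] yaw -100.63 F [-0.3 -1.6  4.7] T [-0.439  0.217  0.151] w 11.7
C turn 0.890 t 55.61 Tz 0.168 J6 -0.229+-0.030 (first 0.177 -0.271) F [4. 2. 2.]
C turn 1.230 t 56.88 Tz 0.265 J6 -0.298+-0.032 (first 0.304 -0.309) F [ 2.  3. -0.]
```

```bash
python3 - <<'E'
from h import *
meas("C")
E
```

```text
C turn 1.270 t 57.47 Tz 0.259 J6 -0.305+-0.033 (first 0.218 -0.355) F [1. 2. 1.]
```

```bash
python3 - <<'E'
from h import *
turn("C",.02,.1);meas("C");release()
S["A"]["z"]=127.6;grasp("A");rc("A")
m=meas("A")
E
```

```text
C turn 1.330 t 58.30 Tz 0.267 J6 -0.317+-0.033 (first 0.276 -0.367) F [0. 2. 2.]
up t59.15 p [537.6   1.9 169.4] yaw -148.20 F [ 0.4  0.2 -0.4] T [-0.005  0.215 -0.024] w 26.0
A pre t60.64 p [630.4  51.  127.7] yaw -129.01 F [-0.2 -1.4  0.3] T [0.002 0.084 0.012] w 25.8
A grip t61.04 p [630.9  51.1 128.7] yaw -128.99 F [-0.5 -0.8  4.7] T [-0.402  0.712  0.271] w 11.8
A turn 1.550 t 61.65 Tz 0.340 J6 -0.366+-0.024 (first 0.318 -0.403) F [-1. -1.  6.]
```

```bash
python3 - <<'E'
from h import *
release();grasp("D")
for i in range(4):
    turn("D",.02,.1);T=[];J=[];
    for _ in range(4):
        o=bot.get_obs();J.append(-o["joint_efforts"][5]);T.append(o["wrist_torque"][2]);bot.dwell(.02)
    print(S["D"]["turn"],o["t"],np.round(J,3),np.mean(T).round(3),o["wrist_force"].round(0))
    if J[0]>.35 or np.mean(T)>.30 or o["t"]>66.5: break
release(200)
E
```

```text
up t62.50 p [631.4  51.5 169.8] yaw -131.30 F [-0.9  0.5 -0.3] T [ 0.008  0.207 -0.016] w 26.0
D pre t64.29 p [486.3  95.  127.7] yaw -120.17 F [-0.1  0.2 -0. ] T [-0.016  0.105  0.012] w 26.3
D grip t64.69 p [486.6  95.3 128.6] yaw -120.14 F [-1.3 -1.2  5.1] T [-0.328  0.493  0.283] w 12.1
1.6199999999999999 64.9917 [0.395 0.367 0.348 0.336] 0.33 [-2. -1.  6.]
up t65.97 p [486.4  95.5 200.9] yaw -121.33 F [-0.5  0.4 -1.4] T [-0.061  0.218  0.063] w 26.1
```

```bash
python3 - <<'E'
from workcell import bot
import cv2
f=bot.grab_frame("side");bot.job_done();print(bot.get_obs()["t"])
cv2.imwrite("pics/end.png",f["pixels"][...,::-1])
E
```

```text
the job is handed in; nothing more can be done
the job is handed in; nothing more can be done
```

I ran the four screws down and handed the job in at about 66 s. By feel all four are snug, but I have no picture to confirm the final state. The script stopped at hand-in before the last picture was saved.

**Order:** The first round was about 0.5 rad on each screw, one opposite pair first and then the other. The second round went in the same criss-cross order, by feel. Below, A and D are one opposite pair and B and C the other.

| Screw | Total turn commanded (rad) | Last wrist torque (N m) | Rise over running torque (N m) |
|---|---|---|---|
| A | 1.55 | 0.34 | 0.11–0.14 |
| D | 1.62 | 0.33 | about 0.11 |
| B | 1.38 | 0.31 | about 0.10 |
| C | 1.33 | 0.27 | 0.09–0.10 |

**Rechecks:** I gripped A and D again after the other pair was tight, and both were still snug. B and C were not rechecked.

**What is less certain:**
- **Screw A:** it may be slightly above the 0.12 N m snug limit, and the top of its range just reaches the 0.14 N m where crushing can begin.
- **Torque readings:** they scatter by about 0.03 N m and read lower after faster turns. The wrist and joint-6 readings differed by up to 0.05 N m.
- **Running torque:** D's was taken only in the first round. A's was taken under some sideways load.
- **Lid and bystanders:** I did not check the lid's flatness or where the bystanders ended up. I noticed no sign of contact with the lid or anything else. The gripper was open and clear above the bars, with near-zero wrist force, before hand-in.

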